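# Lock a keyhole bracket onto a shelf upright

## Robot

A 6-joint arm with a two-finger parallel gripper is mounted at the origin on the work surface. World frame = base frame: x ahead of the robot, y to its left, z up, the work surface at z = 0. Lengths are in mm, angles in rad, forces in N, time in s.
With the tool pointing down it reaches from about 375 to 975 mm from the base axis. Payload 3.8 kg.
Tool frame: the origin (TCP) lies on the centre line of the jaws, within the pads' length; the fingertips stand 17 mm ahead of it and the grasp point (between the pads) lies 2 mm behind it; y points along the fingers, z is the direction in which the jaws open and shut, and the axes are right-handed (so a half turn about y gives the same grasp; the last joint's range is limited). The gripper opens to 85 mm and grips with 20 to 120 N. Pads are 22 mm wide; open, the fingers measure 114 mm over their backs; the gripper's body (76 mm by 85 mm) begins 54 mm behind the grasp point. The pads swing forward as they close: fully open they stand 13 mm farther back than shut.
Start: joints at [1.271, 0.264, 1.604, -0, 1.274, -0.037], TCP at [175.353, 651.82, 248.28] pointing down, gripper open.
Joint ranges: [-2.63, 2.63], [-0.94, 2.18], [0.31, 2.57], [-1.31, 4.45], [0, 2.66], [-2.55, 2.55]. Speed limits (rad/s): [2.57, 2.57, 3.14, 3.14, 3.14, 3.14].

## Interface

Orientations are given as a unit quaternion [x, y, z, w].
In Python, from rig import r, jaws, solver, imaging gives the robot as it stands. Calls block until the motion is done:
- r.move_pose(position, orientation): joint-space move of the TCP to a pose.
- r.movel(position, frame=None, max_speed=150): straight line of the TCP; frame=None keeps the orientation; max_speed is the mean speed in mm/s.
- r.move_j(angles): joint-space move.
- jaws.gripper_to(opening, newtons=None): finger opening in mm; newtons is the grip in N (None keeps the last); returns when the fingers have stopped.
- r.dwell(seconds).
- solver.ik(position, orientation): joint angles nearest the present ones, or None.
- r.read_state(): the state.
- imaging.snapshot(name): name is "side" or "top" or "wrist"; returns a dict with "img" (400x640x3 uint8, blue, green, red), "K" (3x3 intrinsics, pixels), "R" (3x3) and "t" (3): a world point X has camera coordinates R X + t; the wrist camera has in their place "T_tool_cam" (4x4, takes a point from camera to tool coordinates, whose origin is the TCP and whose axes are the tool frame's). Camera axes: x right, y down, z forward; pixel columns grow to the right and rows downward; lengths in mm; the calibration is good to about 2 mm. A picture is of the moment at which its call begins: read the wrist's pose just before it. There is no depth.
A pose or a line that the arm cannot do raises r.IKError and nothing moves.
- r.job_done(): hands the job in, once; it reports no verdict.
The state is a dict: "time": time; "joints": joint angles; "qvel": joint speeds; "tau": joint torques, N m; "eef_pos": TCP position; "eef_rot": TCP orientation; "ft_force": force on the tool from outside, world axes, zero at the start; "ft_torque": the same for the moment, N m; "width": finger opening in mm.
Only numpy, scipy, OpenCV 4.12 (cv2) and the standard library are available. Lean on these libraries where they do the work, as an engineer would, in place of code of your own. Each camera call takes 0.05 s, during which the arm holds its last target.

## Task

Fit the white keyhole bracket onto the dark shelf upright lying on the bench: lower it over the two brass screw heads, with its narrow slots pointing to the orange spring catch, then slide it along, away from the catch, until it is fully home and the catch snaps up behind it, then let go. Work gently by feel, never forcing the bracket against the upright or its screws, and leave the other things on the bench where they are.

Things in the scene. Friction and masses are not known exactly. Their poses are not given: they have to be found in the camera images.
- bracket: loose white steel bracket, 0.3 kg, lying flat: base plate 165 x 60 x 4 mm (x -95 to +70, y +-30) with an upright grip web on top and two through keyholes on its centre line. Origin: on the underside, midway between the two round entry holes. z up through the web; x along the plate, pointing from slot ends to entry holes: the way it is slid to lock
- web (a point): point in the middle of the bracket's upright grip web, 10 mm behind (-x) and 34 mm above the bracket's origin. Web: 48 mm long in the bracket's x, 10 mm thick in y, reaching from 4 to 54 mm above the underside
- entry_front (a point): centre of the bracket's front entry hole on the underside, at x = +45 mm; the rear one is at x = -45 mm. Each is 19 mm wide, with a slot 9 mm wide running from it towards -x, ending 23 mm from the hole's centre
- upright: dark grey steel shelf upright, fixed on the bench, 300 x 80 x 30 mm, flat top 30 mm above the bench. Origin: centre of its underside; z up, x along it, the way the bracket slides to lock. On top, a bright strip (carrier) with two brass screws 90 mm apart on the centre line and, behind them (-x), an orange spring catch
- seat (a point): upright's top face, nominal midpoint of the two screws, axes as the upright's. The carrier is clamped with screws and catch up to 16 mm either way along x from nominal: find it by feel or sight; across, it is exact. The bracket drops over the heads when its origin is at the real midpoint and x is along the upright's x; home is a hard stop 20 mm further along +x
- head_top (a point): nominal top of the front screw head, 45 mm ahead (+x) of seat and 12 mm above the upright's top (the real one is up to 16 mm off along x). Heads: 16 mm wide, top edge bevelled 1 mm, undersides 7.5 mm above the upright's top; necks 6 mm thick
- catch (a joint): orange spring catch, 10 x 20 mm, top 6 mm above the upright, 76 to 87 mm behind (-x) the screws' real midpoint. Value in m: 0 = sprung up (as at the start), about 0.006 = pressed flush by the bracket's plate once it sits down over the heads (1 to 2 N). It snaps up behind the plate's rear edge in the last 1.5 mm before the home stop
- screwdriver: bystander: screwdriver lying on the bench, origin under its middle
- screw_tub: bystander: blue round tub, 70 mm wide, 45 mm high, origin at centre of underside
- duck: bystander: yellow toy duck, 64 mm wide, 75 mm high, origin at centre of underside
- toy_car: bystander: red toy car 100 x 54 x 56 mm, origin at centre of underside
- spirit_level: bystander: yellow spirit level 220 x 22 x 40 mm, origin at centre of underside
There are look-alikes about, which are no part of the job. Of the things like the bracket, leave any that is blue; of the rest the smaller one is meant.

How it is judged:
By the outcome, as a careful person would: the job done as asked, in the order asked, and still so for the second after the job is handed in, with the robot touching nothing.
It also fails if it takes over 58 s, if anything falls off the work surface, if the arm or the gripper's body presses on something with over 40 N, if the wrist force passes 120 N, or if a joint passes its speed limit or range.

## Working session

There is one attempt and no reset: what is moved stays moved. The work goes in short steps, each a Python script; the robot and the scene stay as the last script left them, time stands still between calls to the robot, and variables do not carry over. Pictures are saved under pics/ and viewed, and the job is handed in when it is done.

```bash
ls; mkdir -p pics; python3 - <<'E'
from rig import r, jaws, solver, imaging
import cv2
print(r.read_state())
for n in ["side","top","wrist"]:
    s=imaging.snapshot(n); cv2.imwrite(f"pics/a_{n}.png",s["img"])
    print(n,{k:v for k,v in s.items() if k!="img"})
print(r.read_state()["time"])
E
```

```text
pics
{'time': 0.0, 'joints': array([ 1.27108939e+00,  2.64730217e-01,  1.60536232e+00, -9.98051964e-06,
        1.27369123e+00, -3.69020354e-02]), 'qvel': array([-0.00017417, -0.00198663, -0.00080705, -0.00038752,  0.00011324,
       -0.00028516]), 'tau': array([-2.02093535e-03, -5.15125537e+01, -3.67301524e+01, -5.94144494e-04,
        1.25865592e-02, -1.86959022e-05]), 'eef_pos': array([175.16237029, 651.1681015 , 246.98374032]), 'eef_rot': array([ 0.7017749 , -0.09277376,  0.09252088, -0.70024632]), 'ft_force': array([-0.78454051, -0.54393884,  0.01616352]), 'ft_torque': array([0.01720889, 0.02704782, 0.01933976]), 'width': 85.48893146963509}
side {'K': array([[393.5875699,   0.       , 318.2832961],
       [  0.       , 393.5875699, 191.9807225],
       [  0.       ,   0.       ,   1.       ]]), 'R': array([[ 0.81443219, -0.58022513,  0.00624561],
       [-0.37363865, -0.53263171, -0.7594061 ],
       [ 0.44395311,  0.61615117, -0.65058694]]), 't': array([-397.51708393,  294.11161329,  949.17370543])}
top {'K': array([[380.54660144,   0.        , 318.30675937],
       [  0.        , 380.54660144, 200.29004545],
       [  0.        ,   0.        ,   1.        ]]), 'R': array([[ 0.0162883 , -0.99985925,  0.00402222],
       [-0.99201754, -0.01666338, -0.12499411],
       [ 0.12504354, -0.00195417, -0.99214933]]), 't': array([  76.86487783,  554.19337617, 1123.96224477])}
wrist {'K': array([[284.18989932,   0.        , 323.25907378],
       [  0.        , 284.18989932, 197.71371532],
       [  0.        ,   0.        ,   1.        ]]), 'T_tool_cam': array([[ 3.38260067e-04,  9.64120002e-01,  2.65466584e-01,
        -6.73456238e+01],
       [ 2.86106391e-04, -2.65466681e-01,  9.64119992e-01,
        -1.25656332e+02],
       [ 9.99999902e-01, -2.50171607e-04, -3.65637672e-04,
         1.69594713e-01],
       [ 0.00000000e+00,  0.00000000e+00,  0.00000000e+00,
         1.00000000e+00]])}
0.15
```

View pics/a_top.png

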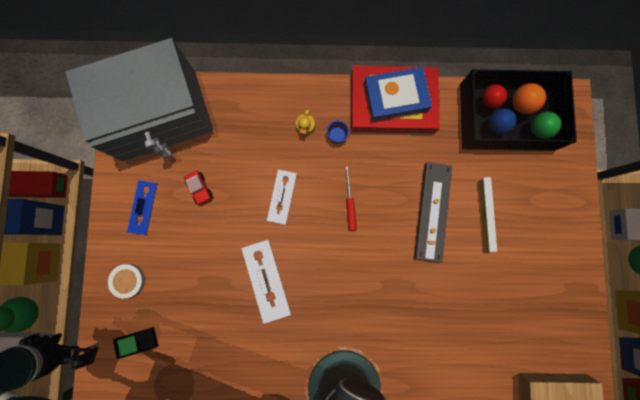

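View pics/a_side.png

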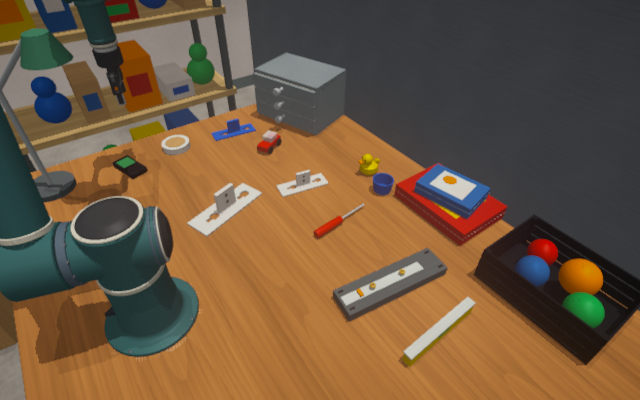

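View pics/a_wrist.png

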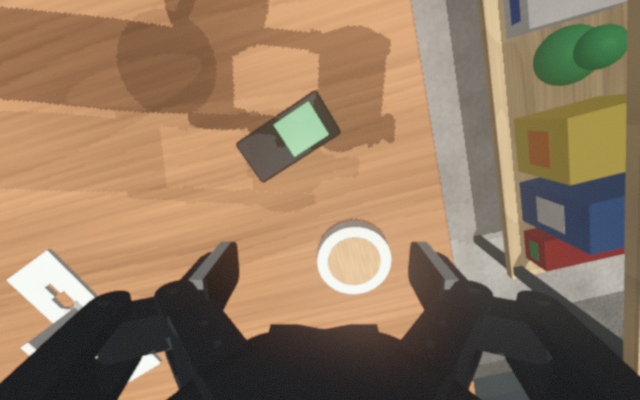

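The top view shows the small white bracket near (282,197). The larger look-alike is at (266,281), the blue one at (142,207), and the upright at (433,212) with its orange catch near (431,242). I'll zoom in next.

```bash
python3 - <<'E'
import cv2,numpy as np
t=cv2.imread("pics/a_top.png"); s=cv2.imread("pics/a_side.png")
a=cv2.resize(t[160:235,250:325],None,fx=5,fy=5,interpolation=cv2.INTER_CUBIC)
b=cv2.resize(t[155:270,395:470],None,fx=5,fy=5,interpolation=cv2.INTER_CUBIC)
c=np.zeros((575,760,3),np.uint8); c[:375,:375]=a; c[:575,380:755]=b
cv2.imwrite("pics/z_top.png",c)
a=cv2.resize(s[160:205,265:340],None,fx=6,fy=6,interpolation=cv2.INTER_CUBIC)
b=cv2.resize(s[240:325,325:455],None,fx=3.46,fy=3.46,interpolation=cv2.INTER_CUBIC)
c=np.zeros((570,460,3),np.uint8); c[:270,:450]=a; c[272:272+b.shape[0],:b.shape[1]]=b
cv2.imwrite("pics/z_side.png",c)
E
```

```text
(no output)
```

View pics/z_top.png

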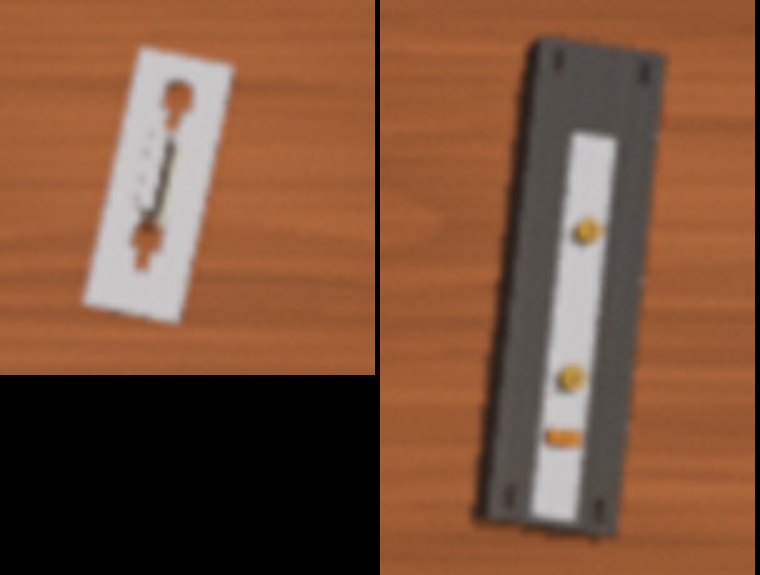

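View pics/z_side.png

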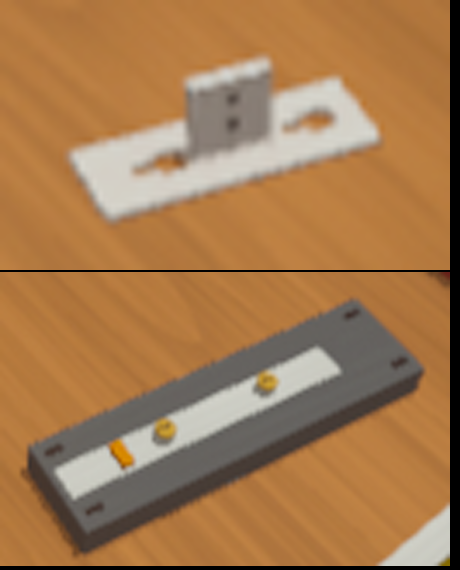

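```bash
cat > h.py <<'E'
import numpy as np, cv2
from rig import r, jaws, solver, imaging
def ray(s,uv):
    u=np.array([uv[0],uv[1],1.0]); d=s["R"].T@np.linalg.inv(s["K"])@u
    return -s["R"].T@s["t"], d/np.linalg.norm(d)
def onz(s,uv,z):
    c,d=ray(s,uv); return c+d*(z-c[2])/d[2]
def tri(rays):
    A=0;b=0
    for c,d in rays:
        P=np.eye(3)-np.outer(d,d); A=A+P; b=b+P@c
    X=np.linalg.solve(A,b); return X,[np.linalg.norm((np.eye(3)-np.outer(d,d))@(X-c)) for c,d in rays]
def quat(yaw):  # tool y down, tool z along bracket y (yaw+90), x = y cross z
    from scipy.spatial.transform import Rotation as Ro
    y=np.array([0,0,-1.]); z=np.array([-np.sin(yaw),np.cos(yaw),0]); x=np.cross(y,z)
    return Ro.from_matrix(np.c_[x,y,z]).as_quat()
def wcam(st,s):
    from scipy.spatial.transform import Rotation as Ro
    T=s["T_tool_cam"]; Rw=Ro.from_quat(st["eef_rot"]).as_matrix()
    Rc=Rw@T[:3,:3]; c=Rw@T[:3,3]+st["eef_pos"]
    s["R"]=Rc.T; s["t"]=-Rc.T@c; return s
E
python3 - <<'E'
from h import *
T=imaging.snapshot("top"); S=imaging.snapshot("side")
tz=lambda p:(p[0]/5+250-.4,p[1]/5+160-.4)
tu=lambda p:((p[0]-380)/5+395-.4,p[1]/5+155-.4)
sb=lambda p:(p[0]/6+265-.4,p[1]/6+160-.4)
su=lambda p:(p[0]/3.46+325-.36,(p[1]-272)/3.46+240-.36)
np.set_printoptions(precision=1,suppress=True)
print("plate tri")
for a,b in [((143,47),(342,80)),((234,66),(380,137)),((180,323),(110,220)),((83,303),(70,155))]:
    print(onz(T,tz(a),4),onz(S,sb(b),4),tri([ray(T,tz(a)),ray(S,sb(b))]))
print("upr")
for a,b in [((538,38),(355,300)),((665,55),(422,370)),((613,535),(82,545)),((482,518),(30,452))]:
    print(onz(T,tu(a),30),onz(S,su(b),30),tri([ray(T,tu(a)),ray(S,su(b))]))
print("screws,catch")
for a,b in [((585,231),(266,381)),((570,378),(165,430)),((563,438),(122,453))]:
    print(onz(T,tu(a),40),onz(S,su(b),40),tri([ray(T,tu(a)),ray(S,su(b))]))
E
```

```text
plate tri
[654.1 214.2   4. ] [653.5 212.3   4. ] (array([654.7, 214.3,   2.2]), [np.float64(0.19421742707396866), np.float64(0.19421742707391523)])
[642.9 156.5   4. ] [640.4 157.7   4. ] (array([641.7, 157.2,   4.1]), [np.float64(1.384236759090699), np.float64(1.3842367590905087)])
[480.3 186.1   4. ] [479.1 184.4   4. ] (array([480.3, 186.4,   2. ]), [np.float64(0.14096149009224682), np.float64(0.14096149009224587)])
[491.7 246.6   4. ] [489.6 244.    4. ] (array([491.7, 247.2,   0.9]), [np.float64(0.31032342565701626), np.float64(0.31032342565705434)])
upr
[ 678.  -246.4   30. ] [ 675.1 -250.1   30. ] (array([ 679.1, -247.8,   25.2]), [np.float64(0.05268135366393412), np.float64(0.05268135366415217)])
[ 668.6 -324.9   30. ] [ 664.2 -327.3   30. ] (array([ 668.8, -325.8,   25.5]), [np.float64(0.9975831845744269), np.float64(0.9975831845741252)])
[ 374.3 -285.6   30. ] [ 363.3 -294.5   30. ] (array([ 371.8, -289. ,   15.4]), [np.float64(2.3984132681622734), np.float64(2.398413268162386)])
[ 383.1 -207.1   30. ] [ 379.4 -215.7   30. ] (array([ 383.4, -210. ,   20. ]), [np.float64(0.6092288921203016), np.float64(0.6092288921202005)])
screws,catch
[ 556.6 -269.8   40. ] [ 554.2 -271.9   40. ] (array([ 556.7, -270.5,   36.9]), [np.float64(0.37343666847109647), np.float64(0.37343666847098955)])
[ 467.4 -258.8   40. ] [ 464.6 -261.7   40. ] (array([ 467.3, -259.8,   35.8]), [np.float64(0.3817631783793698), np.float64(0.3817631783793893)])
[ 431.5 -253.8   40. ] [ 427. -259.   40.] (array([ 431.2, -255.6,   32.9]), [np.float64(0.5023538200382507), np.float64(0.5023538200381811)])
```

```bash
python3 - <<'E'
from h import *
np.set_printoptions(precision=4,suppress=True)
yaw=-0.188
q=quat(yaw)
w=[569.6,200.4]
for p,qq in [([w[0],w[1],200],q),([w[0],w[1],36],q),([505,-264,200],quat(-.13)),([530,-264,66],quat(-.13))]:
    print(solver.ik(np.array(p,float),qq))
E
```

```text
[ 0.2971  0.1653  1.8139 -0.      1.1624 -1.0857]
[ 0.2971  0.3433  1.9307 -0.      0.8676 -1.0857]
[-0.5254  0.102   1.8855 -0.      1.1541 -1.9662]
[-0.5042  0.2847  1.9422 -0.      0.9147 -1.945 ]
```

```bash
python3 - <<'E'
from h import *
import pickle
q=quat(-.188)
r.move_pose(np.array([560,200,170.]),q); r.dwell(.2)
out=[]
st=r.read_state(); s=imaging.snapshot("wrist"); out.append((st,s)); cv2.imwrite("pics/w1.png",s["img"])
r.movel(np.array([560,245,150.])); r.dwell(.2)
st=r.read_state(); s=imaging.snapshot("wrist"); out.append((st,s)); cv2.imwrite("pics/w2.png",s["img"])
pickle.dump(out,open("w12.pkl","wb")); print(st["time"],st["eef_pos"])
E
```

```text
3.3167 [560.33933284 244.4198604  150.52146105]
```

View pics/w1.png

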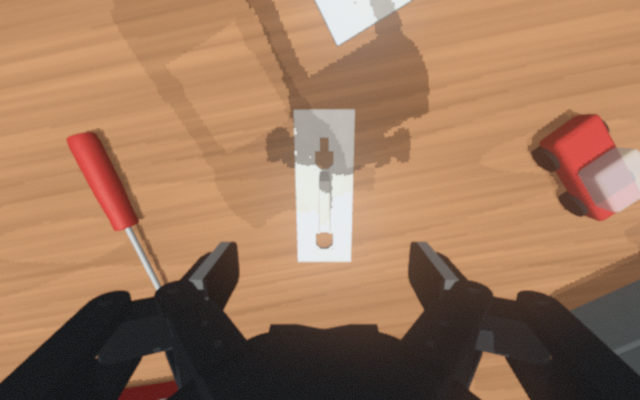

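View pics/w2.png

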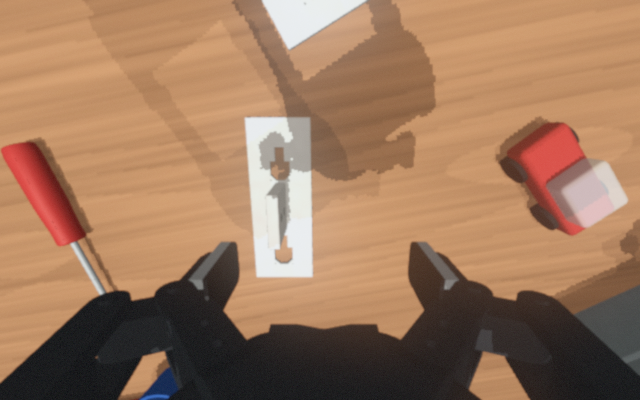

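Both wrist views show the plate well aligned with the tool: corners at (294,110)–(352,261) in w1 and (246,118)–(312,276) in w2, with the slots pointing up-image (-x). Next I'll triangulate.

```bash
python3 - <<'E'
from h import *
import pickle
np.set_printoptions(precision=2,suppress=True)
out=pickle.load(open("w12.pkl","rb"))
cams=[wcam(*o) for o in out]
def corners(s,seed):
    g=cv2.cvtColor(s["img"],cv2.COLOR_BGR2HSV)
    g=s["img"].min(axis=2)
    return cv2.cornerSubPix(g,np.float32(seed).reshape(-1,1,2),(5,5),(-1,-1),(3,40,.01)).reshape(-1,2)
c1=corners(cams[0],[(294,110),(354,110),(352,261),(298,261)])
c2=corners(cams[1],[(246,118),(310,118),(312,276),(257,276)])
print(c1,c2)
P=[]
for a,b in zip(c1,c2):
    X,e=tri([ray(cams[0],a),ray(cams[1],b)]); print(X,e,onz(cams[0],a,4),onz(cams[1],b,4)); 
    P.append((onz(cams[0],a,4)+onz(cams[1],b,4))/2)
P=np.array(P); c=P.mean(0); d=(P[2]+P[3]-P[0]-P[1])/2; l=(P[0]-P[1]); print(c,d,np.linalg.norm(d),np.linalg.norm(l),np.arctan2(d[1],d[0]))
u=d/np.linalg.norm(d); print("origin",c+12.5*u,"web",c+2.5*u)
for i in (0,1):
  P=np.array([onz(cams[i],a,4) for a in (c1,c2)[i]]);print(P.mean(0),[np.linalg.norm(P[k]-P[k-1]) for k in range(4)])
# web in w2: top face corners
for i,h in ((0,(324,240)),):
  print("hole front",onz(cams[0],(324.5,240),4),onz(cams[0],(324,159),4),onz(cams[1],(284,255),4),onz(cams[1],(280,172),4))
E
python3 -c "
import cv2
a=cv2.imread('pics/w1.png')[95:275,275:375];b=cv2.imread('pics/w2.png')[105:285,230:330]
import numpy as np
cv2.imwrite('pics/z_w.png',cv2.resize(np.hstack([a,b]),None,fx=3.3,fy=3.3,interpolation=cv2.INTER_CUBIC))"
```

```text
[[292.79 109.36]
 [354.41 108.81]
 [350.63 261.4 ]
 [297.48 261.6 ]] [[244.19 117.07]
 [309.53 116.84]
 [312.27 276.64]
 [256.14 276.73]]
[478.63 185.72   2.93] [np.float64(0.14278914046800284), np.float64(0.14278914046805918)] [478.83 185.82   4.  ] [478.55 186.     4.  ]
[489.62 245.21   4.75] [np.float64(0.046214426848585434), np.float64(0.04621442684858856)] [489.57 245.29   4.  ] [489.66 245.17   4.  ]
[651.76 215.04   4.77] [np.float64(0.01873914795856584), np.float64(0.018739147958675616)] [652.16 215.04   4.  ] [652.23 214.92   4.  ]
[640.74 155.83   4.67] [np.float64(0.09777207392101586), np.float64(0.09777207392082873)] [641.19 155.7    4.  ] [640.99 155.57   4.  ]
[565.4  200.44   4.  ] [162.5  -30.26   0.  ] 165.2892869111106 60.31922689778396 -0.1841275690510004
origin [577.68 198.15   4.  ] web [567.85 199.98   4.  ]
[565.43 200.46   4.  ] [np.float64(165.13121321186074), np.float64(60.435057709568085), np.float64(165.38610806143097), np.float64(60.340806949673016)]
[565.36 200.42   4.  ] [np.float64(165.2727511468443), np.float64(60.20412249213687), np.float64(165.36721450417238), np.float64(60.400815461949705)]
hole front [620.83 190.75   4.  ] [532.36 206.87   4.  ] [621.58 190.77   4.  ] [534.66 206.75   4.  ]
```

View pics/z_w.png

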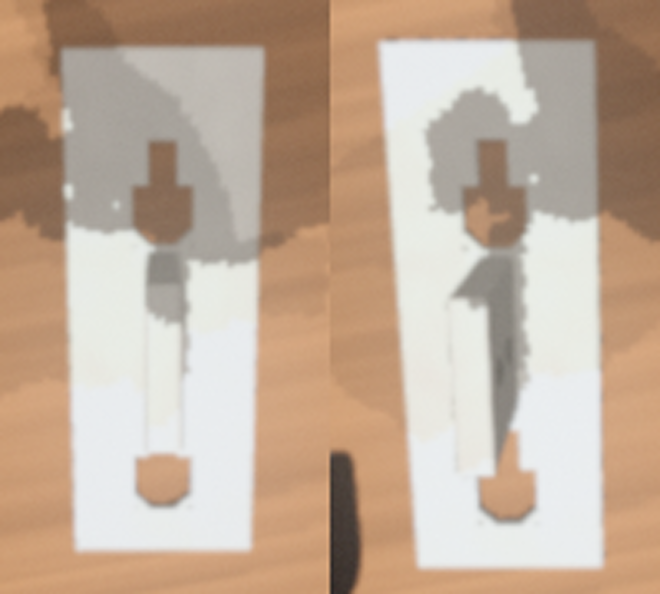

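```bash
python3 - <<'E'
from h import *
import pickle
np.set_printoptions(precision=2,suppress=True)
out=pickle.load(open("w12.pkl","rb"))
cams=[wcam(*o) for o in out]
for a,b in [((146,452),(457,474)),((183,452),(495,474))]:
    pa=(a[0]/3.3+275-.35,a[1]/3.3+95-.35); pb=((b[0])/3.3-100+230-.35,b[1]/3.3+105-.35)
    print("webtop",tri([ray(cams[0],pa),ray(cams[1],pb)]))
q=quat(-.184)
jaws.gripper_to(50)
r.move_pose(np.array([567.85,199.98,110.]),q)
r.movel(np.array([567.85,199.98,38.]),max_speed=80)
r.dwell(.1); st=r.read_state(); print(st["eef_pos"],st["ft_force"],st["width"],st["time"])
jaws.gripper_to(5,50)
r.dwell(.1); st=r.read_state(); print(st["eef_pos"],st["ft_force"],st["width"],st["time"])
s=imaging.snapshot("wrist"); cv2.imwrite("pics/g1.png",s["img"])
E
```

```text
webtop (array([589.7 , 191.12,  54.06]), [np.float64(0.22388419672095106), np.float64(0.22388419672104762)])
webtop (array([590.77, 201.26,  55.97]), [np.float64(0.2789384257033684), np.float64(0.2789384257033204)])
[568.55 200.17  38.82] [ 0.01 -0.52  0.52] 49.83776939062567 5.3083
[568.15 199.99  38.44] [-0.83 -1.29  3.01] 9.398878393444159 5.85
```

View pics/g1.png

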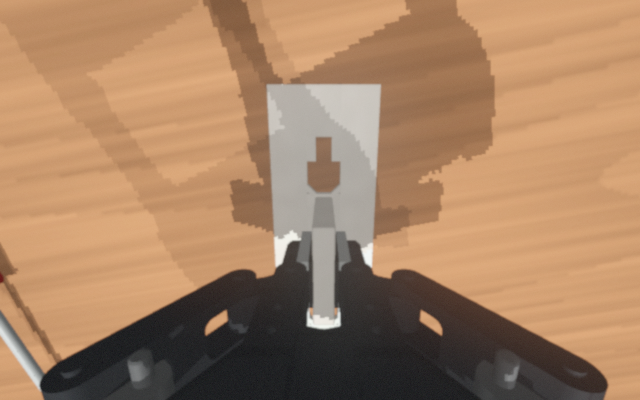

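The bracket is gripped centrally: rear hole at (323,175), plate edges symmetric about x≈323, web between the pads. Now I'll lift it and view the screws from both sides.

```bash
python3 - <<'E'
from h import *
import pickle
np.set_printoptions(precision=2,suppress=True)
r.movel(np.array([567.85,199.98,60.]),max_speed=60)
r.movel(np.array([567.85,199.98,150.]),max_speed=200)
print(r.read_state()["ft_force"],r.read_state()["width"])
q=quat(-.13); out=[]
for k,(x,y) in enumerate([(520,-190),(500,-345)]):
    if k==0: r.move_pose(np.array([x,y,150.]),q)
    else: r.movel(np.array([x,y,150.]),max_speed=200)
    r.dwell(.25)
    st=r.read_state(); s=imaging.snapshot("wrist"); out.append((st,s)); cv2.imwrite(f"pics/u{k}.png",s["img"])
    print(st["eef_pos"],st["ft_force"],st["time"])
pickle.dump(out,open("u.pkl","wb"))
E
```

```text
[-0.51 -0.57 -4.41] 9.31588564096989
[ 520.41 -189.13  150.02] [-1.05  0.24 -2.74] 8.725
[ 500.29 -343.93  150.04] [ 0.32  0.44 -3.65] 9.9583
```

View pics/u0.png

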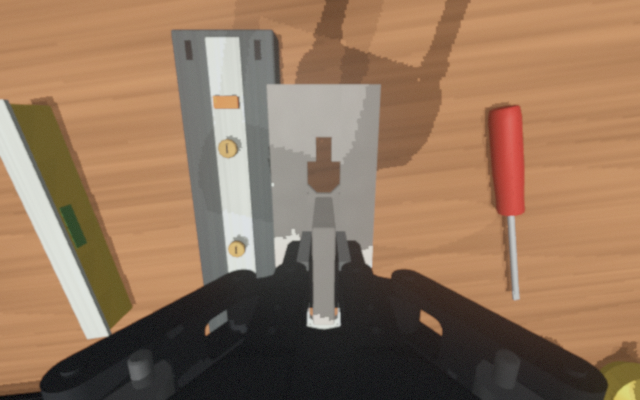

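View pics/u1.png

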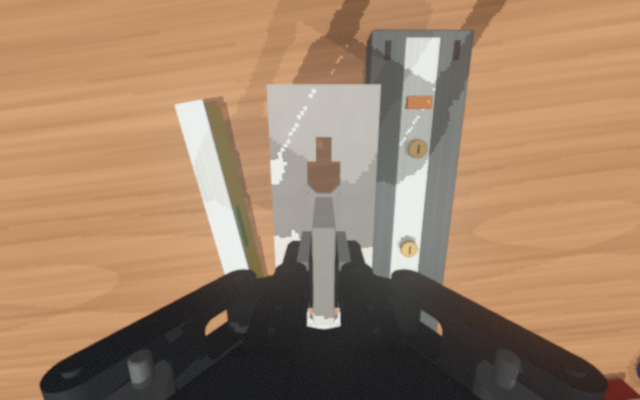

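Both views show the screws and the orange catch: u0 screws at (228,149) and (236,249), catch (226,102); u1 screws at (418,149) and (409,249), catch (419,102).

```bash
python3 - <<'E'
from h import *
I=[cv2.imread(f"pics/u{k}.png") for k in (0,1)]
rows=[]
for im,cs in ((I[0],[(228,148),(236,248)]),(I[1],[(418,148),(409,248)])):
    rows.append(np.hstack([cv2.resize(im[y-18:y+18,x-18:x+18],None,fx=8,fy=8,interpolation=cv2.INTER_NEAREST) for x,y in cs]))
cv2.imwrite("pics/z_u.png",np.vstack(rows))
E
```

```text
(no output)
```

View pics/z_u.png

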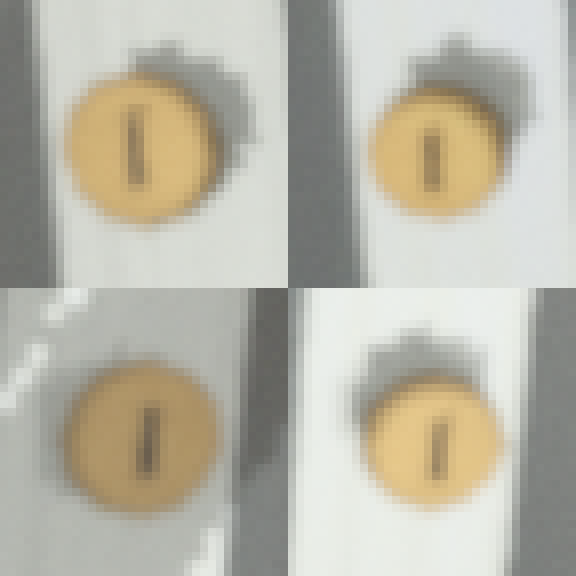

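```bash
cat > ms.py <<'E'
from h import *
import pickle
from scipy.optimize import least_squares
np.set_printoptions(precision=2,suppress=True)
out=pickle.load(open("u.pkl","rb"))
cams=[wcam(*o) for o in out]
seeds=[[(228,148),(236,248)],[(418,148),(409,248)]]
th=np.linspace(0,2*np.pi,60,endpoint=False)
def blob(s,c):
    x,y=c; p=s["img"][y-18:y+18,x-18:x+18].astype(np.float32); p=cv2.resize(p,None,fx=8,fy=8,interpolation=cv2.INTER_CUBIC)
    sat=(p[...,2]-p[...,0])/(p[...,2]+1); m=(sat>.22).astype(np.uint8)
    n,l,st,ce=cv2.connectedComponentsWithStats(m); k=1+np.argmax(st[1:,4])
    h=cv2.findContours((l==k).astype(np.uint8),0,2)[0][0]; h=cv2.convexHull(h); M=cv2.moments(h)
    return np.array([M["m10"]/M["m00"],M["m01"]/M["m00"]])/8-.5+.06+[x-18,y-18],M["m00"]/64
def proj(s,X):
    c=s["R"]@X.T+s["t"][:,None]; p=s["K"]@c; return (p[:2]/p[2]).T
def model(s,X):
    pts=[]
    for rr,dz in ((8,-4.5),(8,-1),(7,0)):
        pts.append(np.c_[X[0]+rr*np.cos(th),X[1]+rr*np.sin(th),np.full(60,X[2]+dz)])
    h=cv2.convexHull(proj(s,np.vstack(pts)).astype(np.float32)); M=cv2.moments(h)
    return np.array([M["m10"]/M["m00"],M["m01"]/M["m00"]]),M["m00"]
B=[[blob(cams[i],seeds[i][j]) for j in (0,1)] for i in (0,1)]
res=[]
for j in (0,1):
    f=lambda X:np.concatenate([model(cams[i],X)[0]-B[i][j][0] for i in (0,1)])
    o=least_squares(f,[512,-264,42]); res.append(o.x); print("screw",j,o.x,"res px",o.fun,[ (B[i][j][1],model(cams[i],o.x)[1]) for i in (0,1)])
    g=lambda X,i:model(cams[i],np.r_[X,42])[0]-B[i][j][0]
    print("  at z42:",[least_squares(g,[512,-264],args=(i,)).x for i in (0,1)])
res=np.array(res); d=res[1]-res[0]; print("dist",np.linalg.norm(d),"yaw",np.arctan2(d[1],d[0]),"mid",res.mean(0))
# in-hand
for s in cams:
    g=s["img"].min(axis=2)
    c=cv2.cornerSubPix(g,np.float32([(267,84),(381,84)]).reshape(-1,1,2),(4,4),(-1,-1),(3,40,.01)).reshape(-1,2)
    T=s["T_tool_cam"]
    for uv in list(c)+[(323.3,175)]:
        dd=T[:3,:3]@np.linalg.inv(s["K"])@np.array([*uv,1]); o=T[:3,3]; print(" hand",uv,o+dd*(34.4-o[1])/dd[1])
E
python3 ms.py
```

```text
screw 0 [ 466.16 -261.48   42.19] res px [-0.05  0.09  0.04 -0.08] [(283.453125, 328.74090040451847), (282.8359375, 328.1455682476517)]
  at z42: [array([ 466.1 , -261.49]), array([ 466.25, -261.45])]
screw 1 [ 555.42 -273.01   42.08] res px [ 0.    0.02 -0.   -0.03] [(215.5, 259.8711130103329), (214.4453125, 259.6676068508532)]
  at z42: [array([ 555.43, -273.04]), array([ 555.49, -272.99])]
dist 90.0050144729755 yaw -0.12848575227221296 mid [ 510.79 -267.25   42.14]
 hand [266.25  83.98] [-85.34  34.4  -29.85]
 hand [380.44  83.95] [-85.33  34.4   30.24]
 hand (323.3, 175) [-36.72  34.4    0.16]
 hand [266.25  83.83] [-85.41  34.4  -29.84]
 hand [380.46  83.82] [-85.39  34.4   30.24]
 hand (323.3, 175) [-36.72  34.4    0.16]
```

Measurements agree with the text: head tops at 42.1 mm, spacing 90.0 mm. The bracket origin sits 9.6 mm ahead of the TCP. I'll move to hover over the heads, correct with the state readings, and lower by feel.

```bash
cat >> h.py <<'E'
from scipy.spatial.transform import Rotation as Ro
YAW=-0.1285; MID=np.array([510.79,-267.25]); U=np.array([np.cos(YAW),np.sin(YAW)]); V=np.array([-U[1],U[0]]); OFF=np.array([9.63,.2])
def tcp(dx=0,dy=0): return MID+(dx-OFF[0])*U+(dy-OFF[1])*V
def err(st):
    R=Ro.from_quat(st["eef_rot"]).as_matrix(); yaw=np.arctan2(R[1,0],R[0,0])
    d=st["eef_pos"][:2]-tcp(); return np.array([d@U,d@V,st["eef_pos"][2],1000*(yaw-YAW),1000*R[2,0],1000*R[2,2]])
def F(st,f0):
    f=st["ft_force"]-f0; return np.array([f[:2]@U,f[:2]@V,f[2]])
def avg(n=5):
    L=[]
    for _ in range(n): r.dwell(.03); L.append(r.read_state())
    st=dict(L[-1]); st["ft_force"]=np.mean([l["ft_force"] for l in L],0); st["ft_torque"]=np.mean([l["ft_torque"] for l in L],0); st["eef_pos"]=np.mean([l["eef_pos"] for l in L],0); return st
E
python3 - <<'E'
from h import *
np.set_printoptions(precision=2,suppress=True)
q=quat(YAW)
r.movel(np.r_[tcp(),130.],frame=None,max_speed=150)
r.move_pose(np.r_[tcp(),92.],q); r.dwell(.2)
st=avg(); print("hover",err(st),st["ft_force"],st["ft_torque"],st["time"])
c=-err(st)[:2]
r.movel(np.r_[tcp(*c),88.],max_speed=40); r.dwell(.2)
st=avg(); print("corr",err(st),st["ft_force"],st["ft_torque"],st["time"])
for n in ("side","top","wrist"): cv2.imwrite(f"pics/hv_{n}.png",imaging.snapshot(n)["img"])
np.save("f0.npy",np.r_[st["ft_force"],c])
E
```

```text
hover [ 1.17 -0.73 93.61 -0.14  2.04 -0.88] [ 0.17  0.27 -3.15] [ 0.   -0.02  0.  ] 11.3417
corr [-1.12  0.74 88.01 -0.02  0.08 -0.01] [-0.46  0.19 -3.21] [-0.   -0.03  0.01] 11.9667
```

View pics/hv_side.png

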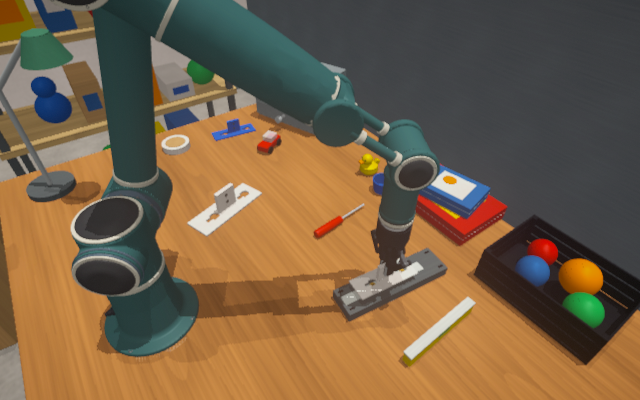

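View pics/hv_wrist.png

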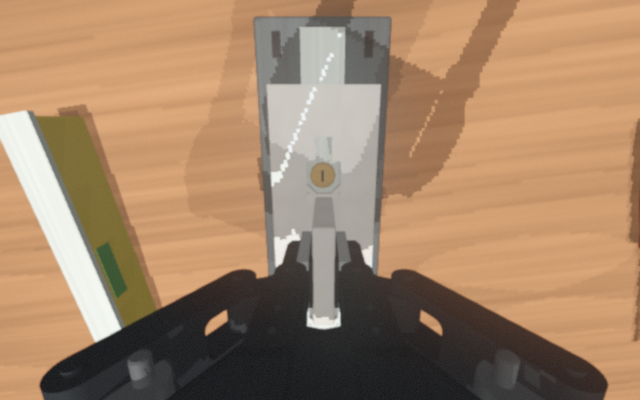

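The rear head shows centred in the keyhole at (322,175). The hover reading was only lag, since the settled pose matches the command, so I'm dropping that correction and lowering by feel.

```bash
python3 - <<'E'
from h import *
np.set_printoptions(precision=2,suppress=True)
f0=np.load("f0.npy")[:3]
r.movel(np.r_[tcp(),84.],max_speed=20); r.dwell(.3)
st=avg(); print("pre",err(st),F(st,f0),st["time"])
z=84.
while z>68.4:
    z-=1.0
    r.movel(np.r_[tcp(),z],max_speed=15); st=avg(3); f=F(st,f0)
    print(z,err(st)[:3],f,st["ft_torque"],round(st["time"],2))
    if f[2]>5 or np.hypot(*f[:2])>5: print("STOP"); break
E
```

```text
pre [ 0.04 -0.01 84.07  0.02  0.11 -0.03] [ 0.23 -0.11  0.15] 12.9417
83.0 [-0.04  0.02 82.95] [ 0.29 -0.04  0.13] [ 0.   -0.01 -0.02] 13.29
82.0 [-0.03  0.02 81.95] [0.39 0.09 0.31] [-0.01 -0.04 -0.  ] 13.64
81.0 [-0.04  0.02 80.95] [ 0.75 -0.27  0.36] [ 0.01  0.   -0.01] 13.99
80.0 [-0.04  0.02 79.95] [ 0.37 -0.74  0.03] [ 0.   -0.04 -0.02] 14.34
79.0 [-0.05  0.03 78.94] [0.99 0.14 0.62] [-0.02  0.   -0.  ] 14.69
78.0 [-0.06  0.02 77.94] [ 0.41 -0.02 -0.16] [ 0.   -0.02 -0.01] 15.04
77.0 [-0.04  0.03 76.94] [ 0.35 -0.25  0.64] [-0.01  0.   -0.01] 15.39
76.0 [-0.04  0.03 75.94] [ 0.17 -0.53  0.21] [-0.03 -0.05 -0.  ] 15.74
75.0 [-0.03  0.01 74.95] [ 0.46 -0.09  0.57] [-0.02  0.   -0.02] 16.09
74.0 [ 0.15 -0.06 74.15] [0.73 0.13 1.46] [-0.01  0.04  0.02] 16.44
73.0 [ 0.07 -0.02 73.05] [ 0.96 -0.85  1.07] [-0.02  0.04 -0.  ] 16.79
72.0 [ 0.   -0.01 71.99] [ 1.06 -0.3   1.47] [-0.    0.    0.03] 17.14
71.0 [-0.01 -0.   71.  ] [ 0.9  -0.23  1.4 ] [-0.01  0.1  -0.01] 17.49
70.0 [-0.    0.   69.99] [ 0.68 -0.4   2.02] [-0.01  0.07 -0.03] 17.84
69.0 [ 0.02 -0.01 69.01] [ 0.19 -0.57  2.44] [-0.01  0.11 -0.  ] 18.19
68.0 [ 0.12 -0.1  68.39] [-1.85  0.37  6.71] [0.14 0.27 0.01] 18.54
STOP
```

The plate passed over the heads and touched down on the upright at TCP z≈68.4. I'll unload slightly and slide.

```bash
python3 - <<'E'
from h import *
np.set_printoptions(precision=2,suppress=True)
f0=np.load("f0.npy")[:3]
z=68.6; r.movel(np.r_[tcp(),z],max_speed=15); r.dwell(.15)
st=avg(3); print("unl",err(st)[:4],F(st,f0))
x=0.
while x<21:
    x+=2.0 if x<16 else .5
    r.movel(np.r_[tcp(x),z],max_speed=20); st=avg(3); f=F(st,f0)
    print(x,err(st)[:4],f,round(st["time"],2))
    if abs(f[1])>6 or abs(f[2])>8 or f[0]<-7: print("STOP"); break
for n in ("side","top","wrist"): cv2.imwrite(f"pics/sl_{n}.png",imaging.snapshot(n)["img"])
E
```

```text
unl [ 0.13 -0.03 68.51  0.02] [ 1.02 -0.15  2.38]
2.0 [ 1.77  0.04 68.52  0.  ] [-1.15 -0.15  4.68] 19.39
4.0 [ 4.18  0.04 68.52  0.02] [-0.2  -0.3   3.85] 19.74
6.0 [ 6.22  0.02 68.53 -0.02] [0.51 0.29 2.67] 20.09
8.0 [ 8.18  0.01 68.56 -0.06] [-0.18  0.35  3.05] 20.44
10.0 [10.17 -0.01 68.57 -0.05] [0.01 0.07 3.03] 20.79
12.0 [12.19 -0.01 68.57  0.04] [ 0.28 -0.52  3.15] 21.14
14.0 [14.18 -0.02 68.58  0.01] [-0.29 -0.25  2.72] 21.49
16.0 [16.19 -0.01 68.58 -0.04] [ 0.07 -0.02  2.87] 21.84
16.5 [16.4   0.01 68.6   0.01] [-0.9  -0.24  3.62] 22.19
17.0 [16.99  0.01 68.6  -0.02] [-0.89 -0.49  4.18] 22.54
17.5 [17.56  0.01 68.59 -0.01] [-1.13 -0.02  2.85] 22.89
18.0 [18.05  0.01 68.58  0.02] [-0.77 -0.24  3.55] 23.24
18.5 [18.72  0.01 68.41 -0.11] [ 0.2  -0.57  0.68] 23.59
19.0 [18.98  0.03 68.47 -0.02] [ 0.72 -0.04  0.19] 23.94
19.5 [19.45  0.03 68.54 -0.  ] [ 0.25  0.48 -0.14] 24.29
20.0 [20.02 -0.01 68.6  -0.01] [ 0.85 -0.11 -0.15] 24.64
20.5 [20.15  0.03 68.53  0.04] [-1.03 -0.22  1.57] 24.99
21.0 [20.28  0.01 68.54  0.09] [-4.57 -0.97  3.58] 25.34
```

View pics/sl_wrist.png

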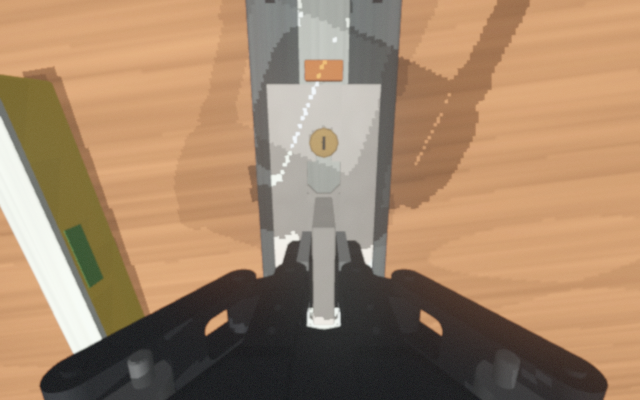

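The catch snapped up at x≈18.5: the downward reaction fell by 3 N, and orange shows behind the rear edge at (323,70). The hard stop is at about 20.2. I'll relax the push, release, retreat and check.

```bash
python3 - <<'E'
from h import *
np.set_printoptions(precision=2,suppress=True)
f0=np.load("f0.npy")[:3]
r.movel(np.r_[tcp(20.3),68.45],max_speed=10); r.dwell(.1)
st=avg(3); print("relax",err(st)[:4],F(st,f0),st["time"])
jaws.gripper_to(36); r.dwell(.1)
st=avg(3); print("open",err(st)[:4],st["ft_force"],st["width"],st["time"])
r.movel(np.r_[tcp(20.3),130.],max_speed=60)
r.movel(np.r_[tcp(-5),190.],max_speed=150); r.dwell(.25)
import pickle
st=r.read_state(); s=imaging.snapshot("wrist"); cv2.imwrite("pics/f_w.png",s["img"]); pickle.dump((st,s),open("f.pkl","wb"))
for n in ("side","top"): cv2.imwrite(f"pics/f_{n}.png",imaging.snapshot(n)["img"])
print(st["time"],st["ft_force"])
E
```

```text
relax [20.21  0.01 68.49  0.04] [-3.69 -0.02  3.78] 25.9417
open [20.56 -0.03 68.58 -0.02] [ 0.38 -0.28  0.23] 36.103506378997324 26.5167
28.525 [ 0.89 -0.33 -0.73]
```

View pics/f_w.png

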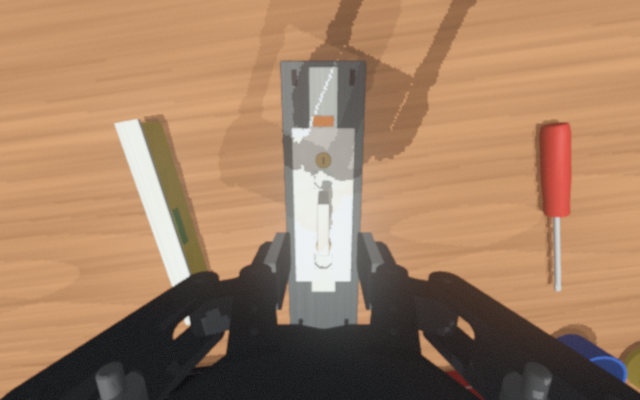

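View pics/f_side.png

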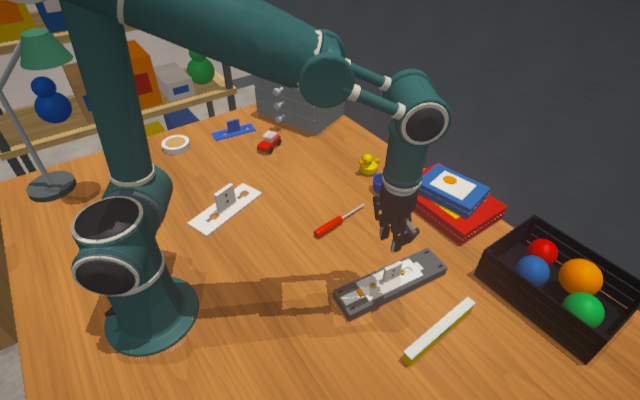

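The bracket sits free on the upright. The catch is visible at (323,121), directly behind the rear edge at row 128, and the screw at (323,160) is at the slot end. One numeric check, then I'll hand in.

```bash
python3 - <<'E'
from h import *
import pickle
np.set_printoptions(precision=2,suppress=True)
st,s=pickle.load(open("f.pkl","rb")); s=wcam(st,s)
g=s["img"].min(axis=2)
c=cv2.cornerSubPix(g,np.float32([(292,128),(355,128),(352,281),(295,281)]).reshape(-1,1,2),(4,4),(-1,-1),(3,40,.01)).reshape(-1,2)
for uv in c:
    d=onz(s,uv,34)[:2]-MID; print(uv,d@U,d@V)
m=cv2.inRange(s["img"][105:135,300:350],(0,60,140),(110,150,255)); y,x=np.nonzero(m)
for u in ((x.mean()+300,y.min()+104.5),(x.mean()+300,y.max()+105.5)):
    d=onz(s,u,36)[:2]-MID; print("catch edge",u,d@U)
r.job_done(); print(r.read_state()["time"])
E
```

```text
[291.56 127.49] -75.32221509346398 -30.03022149191001
[354.03 127.99] -74.84089982886695 29.856523851740086
[349.9 280.8] 90.23271776736716 29.94115033162824
[295.61 280.82] 90.22418607021027 -30.422894204716098
catch edge (np.float64(323.0529411764706), np.float64(116.5)) -85.41649359623554
catch edge (np.float64(323.0529411764706), np.float64(125.5)) -77.1968300682848
the job is handed in; nothing more can be done
the job is handed in; nothing more can be done
```

The smaller white bracket is fitted on the upright and locked, the gripper is clear, and the job is handed in. The last clock reading before hand-in was 28.5 s, against the 58 s limit.

**How it went:**
- **Lowering:** I gripped the bracket by its web and lowered it over both screw heads with the slots towards the catch. The highest contact force was about 7 N.
- **Sliding:** I slid it away from the catch. The catch's upward push of about 3 N vanished at 18.5 mm.
- **Home stop:** I met the hard stop at about 20.2 mm with about 5 N, then eased off, opened the gripper and lifted away.

**Last checks:**
- **Bracket position:** The final wrist picture puts the rear edge 75.1 mm behind the screws' midpoint (75 expected) and the front edge 90.2 mm ahead of it (90 expected).
- **Catch:** It shows orange directly behind the plate, from about 77 to 85 mm back. The text gives 76 to 87 mm, so this is 1 to 2 mm narrower than stated.
- **Other objects:** From the final side and wrist pictures, the other things on the bench look unmoved. I compared these by eye only.

Nothing failed. The only disagreement besides the catch width was a 1 mm position error at the first hover. It was settling lag, so I dropped that correction before lowering.

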